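Unclamp a battery module and lift it out level

ROBOT

A 6-joint arm with a two-finger parallel gripper is mounted at the origin on the work surface. World frame = base frame: x ahead of the robot, y to its left, z up, the work surface at z = 0. Lengths are in m, angles in rad, forces in N, time in s.
With the tool pointing down it reaches from about 0.3 to 0.95 m from the base axis. Payload 3.1 kg.
Tool frame: the origin (TCP) lies at the centre of the arm's flange, where the gripper is bolted on; the fingertips stand arm.finger_overhang ahead of it and the grasp point (between the pads) lies 155 mm ahead of it (arm.finger_overhang is the distance from the TCP to the fingertips, in m); z points along the fingers, y is the line along which they close (so a half turn about z gives the same grasp; the last joint's range is limited). The gripper opens to 85 mm and grips with 20 to 120 N. Pads are 22 mm wide; open, the fingers measure 114 mm over their backs; the gripper's body (76 mm by 85 mm) begins 54 mm behind the grasp point. The pads swing forward as they close: fully open they stand 13 mm farther back than shut.
Start: joints at [1.161, 0.308, 1.634, -0, 1.2, -0.07], TCP at [0.208, 0.589, 0.405] pointing down, gripper open.
Joint ranges: [-3.06, 3.06], [-0.79, 1.96], [0.05, 2.63], [-1.19, 4.34], [0.05, 2.64], [-2.94, 2.94]. Speed limits (rad/s): [2.79, 2.79, 3.14, 3.14, 3.14, 3.14].

INTERFACE

Orientations are given as a 3x3 rotation matrix whose columns are the frame's x, y, z axes.
In Python, from plant import arm, optics, close_job gives the robot as it stands.
- The arm moves only by the tool move_arm, never from a script. Its argument "commands" is one flat list of numbers, 5 for each row, row after row: the shift along the tool's x, y, z normalised to -1 to 1, where 1 is 80 cm, then the turn about the tool's z normalised to -1 to 1, where 1 is 90 degrees, then the opening, from 0 (shut) to 1 (fully open). In form: [x, y, z, spin, jaw, x, y, z, spin, jaw, ...]. A call has 1 to 8 rows; each row is the pose to reach, as a shift and turn from the pose commanded when the call began, along the tool's axes at that moment; what a row does not reach only later rows make up. A row lasts 1/12 s, in which the tool goes at most 41.7 mm and 7.16 degrees, less where a joint would pass 70% of its speed; a pose out of reach is approached as far as the arm can. A call with a number of a shift or a turn outside -1 to 1 is refused whole. A call with a gripper value outside its range is refused whole. The fingers move at their own pace and stop on an object; "squeeze" is the grip in N (left out, the last holds). Time passes only in rows, so rows that repeat a pose let the fingers close. It gives the time, the measured TCP pose, the force, the opening and the grip force at its end, in the units of the state.
- arm.read_state(): the state, without advancing time (a new reading comes with each control period).
- optics.get_image(name): name is "scene" or "top"; returns the picture (420x560x3 uint8, blue, green, red); there is no depth.
- optics.calibration(name): a dict with "mtx" (3x3 intrinsics, pixels), "dist_coeffs" ([k1, k2, p1, p2, k3] as OpenCV has them; the pictures are not rectified), "pose" (4x4, takes a point from camera to world coordinates). Camera axes: x right, y down, z forward; pixel columns grow to the right and rows downward; lengths in m; the calibration is good to about 2 mm. A picture is of the moment at which its call begins. calibration takes no time and is no camera call.
- close_job(): hands the job in; it is judged then, once.
The state is a dict: "time": time; "joints": joint angles; "joint_vel": joint speeds; "effort": joint torques, N m; "tcp_pos": TCP position; "ee_rot": TCP orientation; "contact_force": force on the tool from outside, world axes, zero at the start; "torque": the same for the moment, N m; "grip_width": finger opening in m; "grasp_force": force on a finger pad.
Only numpy, scipy, OpenCV 4.12 (cv2) and the standard library are available. Lean on these libraries where they do the work, as an engineer would, in place of code of your own. Each camera call takes 0.05 s, during which the arm holds its last target. There are 200 camera calls.

TASK

Unclamp the battery module: slide the fixture's carriage fully back to its stop and leave it there. Then lift the module straight up out of its seat until its underside is at least 10 cm above the seat, and finish while still holding it in the gripper right over the seat, level and steady, so that its underside can be inspected. Leave everything else on the bench where it is.

Things in the scene. Friction and masses are not known exactly. Their poses are not given: they have to be found in the camera images.
- fixture: Clamping fixture bolted to the bench (cannot move): aluminium base plate, 180 mm along x, from y = -45 to y = 205 mm, 15 mm thick. Origin on the bench surface, straight under the middle of the module's seat; z up. The module stands on the seat, long side along x, 26 mm thickness along y. The carriage slides along y on the +y side.
- seat (a point): Middle of the seat's top, 20 mm above the bench, where the module's underside rests; axes as the fixture's. Round the seat: a steel fence on the -y side (y -14.5 to -24.5 mm, 150 mm long, top 60 mm above the bench), a low ledge on the +y side (top 32 mm above the bench), an end stop 4 mm beyond each end of the module (top 40 mm).
- carriage (a joint): Travel (m) of the grey clamping carriage along the fixture's +y, away from the module: 0 clamped, 0.08 against its end stop; starts at 0 to 0.008. About 3 N of friction; stays where it is left. Its pressure plate, 120 mm wide, stands from y = 15 to 27 mm (+ travel), top 121 mm above the bench.
- lip (a point): Middle of the lower front edge of the carriage's steel hold-down lip, 50 mm wide, 8 mm thick, on top of the pressure plate, 113 mm above the bench, at y = -4 mm + travel in the fixture. It reaches over the module's top, so the module cannot come up until the carriage is slid back. Moves with the carriage; axes as the fixture's.
- grip (a point): Point on the carriage's black upright grip bar, 40 mm (fixture x) by 16 mm (fixture y). The point is on its centre line, 16 mm below its top, which is 141 mm above the bench; the bar stands free down to the carriage's foot, 51 mm above the bench. It lies at y = 90 mm + travel in the fixture and moves with the carriage; axes as the fixture's.
- module: The battery module in the fixture: a grey plastic box 150 mm (its x) by 26 mm (its y) by 90 mm tall, with a small stud near each end of its top; 0.45 to 0.75 kg, centre of mass at its middle. Origin: centre of its underside, z up. When seated its top is 110 mm above the bench; its axes are as the fixture's.
- spare: Bystander: a second module of the same kind lying flat on the bench, beside the fixture on its -y side; 150 by 90 mm, 26 mm high. Origin: centre of its underside.
- jar: Bystander: a clear screw jar, diameter 56 mm, 70 mm tall, on the bench by the -x side of the fixture. Origin: centre of its underside.
- screwdriver: Bystander: a screwdriver lying on the bench by the +x side of the fixture, about along the fixture's y.
- socket: Bystander: a steel wrench socket, diameter 22 mm, 32 mm tall, standing on the fixture's base plate at its -x edge, beside the carriage. Origin: centre of its underside.
- meter: Bystander: a yellow multimeter 170 by 85 by 36 mm lying on the bench. Origin: centre of its underside.
- wrench: Bystander: a steel wrench lying on the bench.
- tape: Bystander: a roll of black tape, diameter 100 mm, 24 mm high, lying on the bench. Origin: centre of its underside.
Not all that is in view belongs to the job. What is shaped like the module but blue or purple is not meant.

How it is judged:
On the way, in this order (a step that is already met when the one before it is completed fails the run):
1. the carriage is at its stop, the module still in its seat (value of joint carriage above 0.074 m and z of module in the frame of seat below 0.006 m), for 0.2 s.
2. the module is lifted at least 10 cm above its seat, level, by the gripper (z of module in the frame of seat above 0.1 m and angle between module's own z axis and vertical below 0.087 rad and contact force between the fingers and module above 2 N), for 0.2 s.
At the end, for the whole second after the job is handed in: The gripper holds the module, its underside at least 10 cm above the seat and its centre within 6 cm of the point over the seat's middle, level within 5 degrees, at rest (under 2 cm/s and 0.1 rad/s), touching nothing of the fixture; the carriage is within 8 mm of its stop (all of step 2 and horizontal distance between module and seat below 0.06 m and linear speed of module below 0.02 m/s and angular speed of module below 0.1 rad/s and contact force between fixture and module below 0.2 N and value of joint carriage above 0.072 m); the arm keeps its last pose, push and grip.
It fails at once if a bystander is moved more than 3 cm (distance of any of spare, jar, screwdriver, socket, meter, wrench, tape from where it was at the start of the episode above 0.03 m).
It also fails if it takes over 45 s, if anything falls off the work surface, if the arm or the gripper's body presses on something with over 40 N, if the wrist force passes 120 N, or if a joint passes its speed limit or range.

## Working session

There is one attempt and no reset: what is moved stays moved. The work goes in short steps, Python scripts to look and compute and a tool call to move; the robot and the scene stay as the last step left them, time stands still between calls to the robot, and variables do not carry over. Pictures are saved under pics/ and viewed, at most 10 in all, crops included, and the job is handed in when it is done.

Besides the shell and the picture viewer there is one more tool, called as name(argument=value, ...) on one line, values as JSON. move_arm: Moves the arm, as the interface text tells. Scaled input: -1 to 1 covers 80 cm each way for a shift and 90 degrees each way for a turn. Its arguments: {"type":"object","properties":{"commands":{"type":"array","items":{"type":"number"}},"squeeze":{"type":"number"}},"required":["commands"]}

```bash
mkdir -p pics; python3 - <<'E'
from plant import arm, optics
import cv2,numpy as np
s=arm.read_state();print(s['time'],s['tcp_pos'],s['ee_rot'],s['grip_width'],arm.finger_overhang)
for n in("scene","top"):
    cv2.imwrite(f"pics/{n}0.png",optics.get_image(n)); c=optics.calibration(n); print(n,c['mtx'],c['dist_coeffs'],c['pose'])
E
```

```text
0.0 [0.20818656 0.58885186 0.40346183] [[-9.42811306e-01  3.33325700e-01 -9.05303808e-04]
 [ 3.33326892e-01  9.42809006e-01 -2.08810784e-03]
 [ 1.57508574e-04 -2.27045379e-03 -9.99997410e-01]] 0.08512992105010876 0.1734
scene [[471.71229789   0.         285.38073385]
 [  0.         471.71229789 213.22647517]
 [  0.           0.           1.        ]] [-0.10831794  0.          0.          0.          0.        ] [[-0.64678882  0.52290286 -0.5551908   1.28067188]
 [ 0.76264719  0.44896305 -0.46561941  0.58070903]
 [ 0.00578644 -0.72457214 -0.68917468  1.04239856]
 [ 0.          0.          0.          1.        ]]
top [[416.0807902    0.         278.92011621]
 [  0.         416.0807902  212.1936913 ]
 [  0.           0.           1.        ]] [-0.02583786  0.          0.          0.          0.        ] [[-0.02805401 -0.99808955  0.05504743  0.45387152]
 [-0.99960097  0.02782968 -0.00483776 -0.05493743]
 [ 0.00329656 -0.05516118 -0.99847202  1.51536921]
 [ 0.          0.          0.          1.        ]]
```

View pics/scene0.png

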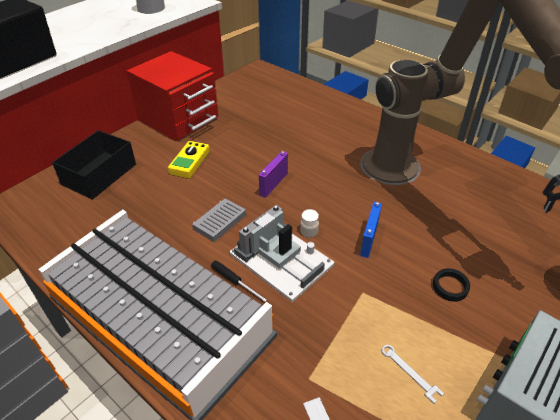

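View pics/top0.png

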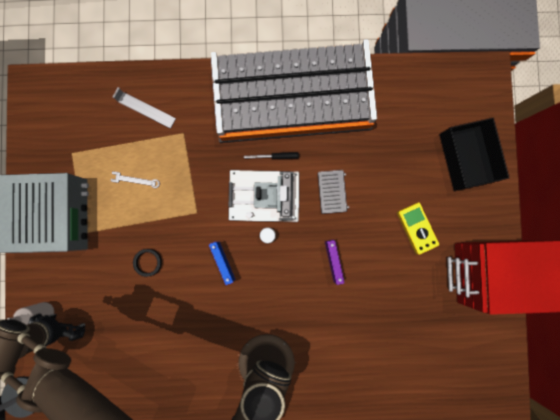

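The scene view shows the fixture around (280,250). In the top view it is around (264,195), with the module to the right at (289,195) and the carriage to the left, so fixture +y is about world +y. I'll zoom in on both.

```bash
python3 - <<'E'
import cv2
a=cv2.imread("pics/top0.png")[160:250,220:355];cv2.imwrite("pics/topz.png",cv2.resize(a,None,fx=5.9,fy=5.9,interpolation=cv2.INTER_CUBIC))
a=cv2.imread("pics/scene0.png")[195:300,220:345];cv2.imwrite("pics/scz.png",cv2.resize(a,None,fx=5.7,fy=5.7,interpolation=cv2.INTER_CUBIC))
E
```

```text
(no output)
```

View pics/topz.png

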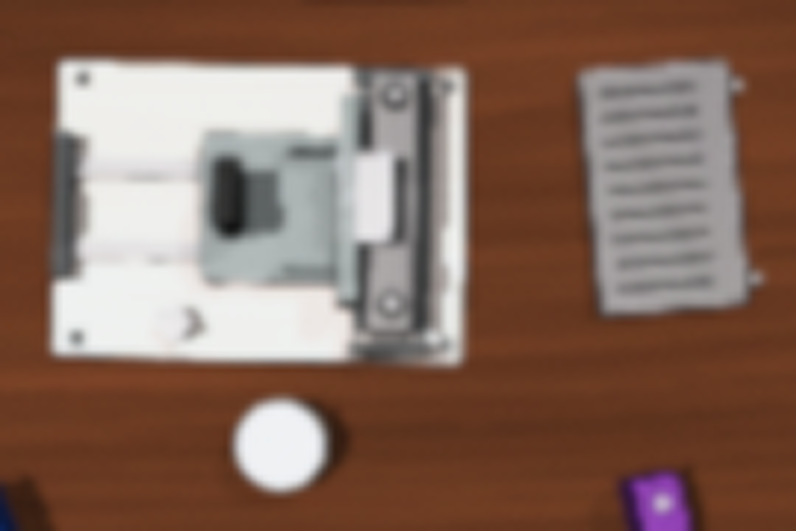

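View pics/scz.png

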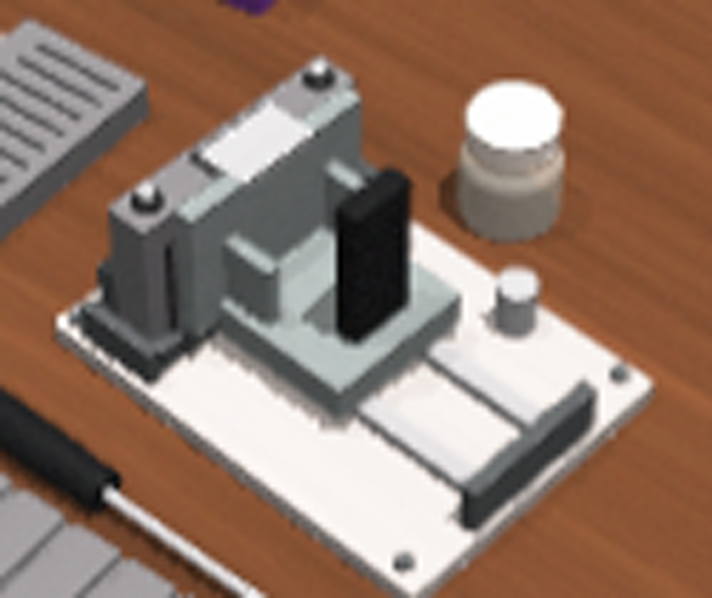

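Top crop: plate corners at (58,60), (50,355), (467,68), (463,364), studs at (394,96) and (392,303), bar top at about (228,196). Scene crop: left and right plate corners at (60,325) and (652,383), studs at (147,193) and (320,70), bar top at about (373,194). Next I'll triangulate these and fit the pose.

```bash
cat > h.py <<'E'
import cv2,numpy as np
from plant import optics
from scipy.optimize import least_squares
C={n:optics.calibration(n) for n in("scene","top")}
def proj(n,P):
    c=C[n];T=np.linalg.inv(c['pose']);return cv2.projectPoints(np.atleast_2d(P).astype(float),cv2.Rodrigues(T[:3,:3])[0],T[:3,3],c['mtx'],np.array(c['dist_coeffs']))[0][:,0]
def tri(ps,pt):
    r=least_squares(lambda X:np.r_[(proj("scene",X)-ps)[0],(proj("top",X)-pt)[0]],[.45,0,.1]);return r.x,r.fun
t=lambda u,v:np.array([(u+.5)/5.9-.5+220,(v+.5)/5.9-.5+160])
s=lambda u,v:np.array([(u+.5)/5.7-.5+220,(v+.5)/5.7-.5+195])
E
python3 - <<'E'
from h import *
np.set_printoptions(precision=4,suppress=True)
for n,a,b in[("stud+",s(147,193),t(394,96)),("stud-",s(320,70),t(392,303)),("bar",s(373,194),t(228,196)),("corner-+",s(652,383),t(50,355)),("corner+-",s(60,325),t(467,68)),("lipfront+x",s(233,180),t(391,152)),("lipfront-x",s(262,107),t(393,241))]: print(n,*tri(a,b))
obs=[("top",(.09,.205,.015),t(58,60)),("top",(-.09,.205,.015),t(50,355)),("top",(.09,-.045,.015),t(467,68)),("top",(-.09,-.045,.015),t(463,364)),
("scene",(-.09,.205,.015),s(652,383)),("scene",(.09,-.045,.015),s(60,325))]
bar=[("scene",s(373,194)),("top",t(228,196))]
def W(p,P): c,d=np.cos(p[2]),np.sin(p[2]);return np.array([p[0]+c*P[0]-d*P[1],p[1]+d*P[0]+c*P[1],P[2]])
f=lambda p:np.concatenate([(proj(n,W(p,P))[0]-o) for n,P,o in obs]+[(proj(n,W(p,(0,.09+p[3],.141)))[0]-o) for n,o in bar])
r=least_squares(f,[.45,0,0,0]);print(r.x);print(r.fun.reshape(-1,2))
print(W(r.x,(0,0,.11)),W(r.x,(0,.09+r.x[3],.125)))
E
```

```text
stud+ [ 0.653  -0.0898  0.1161] [-0.1754 -0.0145 -0.1599  0.1453]
stud- [ 0.5334 -0.0843  0.1165] [-0.4639 -0.0273 -0.4114  0.3524]
bar [0.5964 0.0057 0.1349] [-0.0778 -0.0038 -0.0737  0.0617]
corner-+ [0.5147 0.1218 0.0133] [ 0.0988  0.001   0.0992 -0.0749]
corner+- [ 0.6815 -0.1352  0.0119] [-0.9724 -0.0901 -0.8873  0.8294]
lipfront+x [ 0.615  -0.0789  0.104 ] [-2.8539 -0.2065 -2.6005  2.3046]
lipfront-x [ 0.5706 -0.0879  0.1151] [ 0.1757  0.0117  0.1571 -0.1372]
[ 0.5945 -0.0868 -0.0476  0.0042]
[[-0.1164  0.4956]
 [-0.075   0.0139]
 [-0.6308  0.4953]
 [-0.7952 -0.1484]
 [ 0.3447 -0.3776]
 [-1.426  -0.7938]
 [-0.2372 -0.7819]
 [-0.6683 -0.8976]]
[ 0.5945 -0.0868  0.11  ] [0.599  0.0073 0.125 ]
```

The fit holds up: stud tops at z=0.116, stud midpoint (0.593,-0.087), yaw -2.7° from both methods, travel about 4 mm. The bar is at (0.598,0.0065). I'll move above the bar with tool y along fixture y.

move_arm(commands=[-0.702, -0.5235, 0, -0.186, 0.7, -0.702, -0.5235, 0, -0.186, 0.7, -0.702, -0.5235, 0, -0.186, 0.7, -0.702, -0.5235, 0, -0.186, 0.7, -0.702, -0.5235, 0, -0.186, 0.7, -0.702, -0.5235, 0, -0.186, 0.7, -0.702, -0.5235, 0, -0.186, 0.7, -0.702, -0.5235, 0, -0.186, 0.7], squeeze=40)

```text
time: 0.77
tcp_pos: [0.3937, 0.3113, 0.4044]
ee_rot: [[-0.999, 0.047, -0.0], [0.047, 0.999, -0.0], [0.0, -0.0, -1.0]]
contact_force: [0.7, 0.1, 0.1]
grip_width: 0.0597
grasp_force: 0.0
```

```bash
cat > to.py <<'E'
import sys,numpy as np
from plant import arm
s=arm.read_state();R=np.array(s['ee_rot']);p=np.array(s['tcp_pos'])
print(s['time'],p.round(4),'yaw y-axis',np.degrees(np.arctan2(R[1,1],R[0,1])).round(2),'tool z',R[:,2].round(4),'F',np.round(s['contact_force'],1),s['grip_width'],s['grasp_force'])
if len(sys.argv)>3: 
    g=np.array(list(map(float,sys.argv[1:4])));d=R.T@(g-p)
    print((d/.8).round(4),'spin',((np.degrees(np.arctan2(R[1,1],R[0,1]))-87.28)/90).round(4))
E
python3 to.py 0.598 0.0065 0.405
```

```text
0.7667 [0.3937 0.3113 0.4044] yaw y-axis 87.29 tool z [-3.e-04 -2.e-04 -1.e+00] F [0.7 0.1 0.1] 0.05972167564454221 0.0
[-0.2731 -0.3684 -0.0008] spin 0.0001
```

move_arm(commands=[-0.273, -0.368, 0, 0, 0.7, -0.273, -0.368, 0, 0, 0.7, -0.273, -0.368, 0, 0, 0.7, -0.273, -0.368, 0, 0, 0.7, -0.273, -0.368, 0, 0, 0.7, -0.273, -0.368, 0, 0, 0.7, -0.273, -0.368, 0, 0, 0.7, -0.273, -0.368, 0, 0, 0.7])

```text
time: 1.43
tcp_pos: [0.5795, 0.0343, 0.4042]
ee_rot: [[-0.999, 0.048, -0.001], [0.048, 0.999, 0.0], [0.001, 0.0, -1.0]]
contact_force: [0.3, 0.2, 0.7]
grip_width: 0.0594
grasp_force: 0.0
```

```bash
python3 to.py 0.598 0.0065 0.35
```

```text
1.4333 [0.5795 0.0343 0.4042] yaw y-axis 87.25 tool z [-8.e-04  2.e-04 -1.e+00] F [0.3 0.2 0.7] 0.05941242113148172 0.0
[-0.0248 -0.0337  0.0678] spin -0.0003
```

move_arm(commands=[-0.023, -0.032, 0.05, 0, 0.7, -0.023, -0.032, 0.068, 0, 0.7, -0.023, -0.032, 0.068, 0, 0.7, -0.023, -0.032, 0.068, 0, 0.7])

```text
time: 1.77
tcp_pos: [0.5951, 0.0096, 0.3481]
ee_rot: [[-0.999, 0.049, -0.006], [0.049, 0.999, 0.001], [0.006, 0.0, -1.0]]
contact_force: [0.6, 0.5, 0.6]
grip_width: 0.0596
grasp_force: 0.0
```

```bash
python3 to.py 0.598 0.0065 0.28; python3 - <<'E'
from plant import optics
import cv2
a=optics.get_image("scene")[150:300,210:360];cv2.imwrite("pics/s1.png",cv2.resize(a,None,fx=4,fy=4,interpolation=cv2.INTER_CUBIC))
E
```

```text
1.7667 [0.5951 0.0096 0.3481] yaw y-axis 87.2 tool z [-5.6e-03  8.0e-04 -1.0e+00] F [0.6 0.5 0.6] 0.05957319603037547 0.0
[-0.0043 -0.0037  0.0851] spin -0.0009
```

View pics/s1.png

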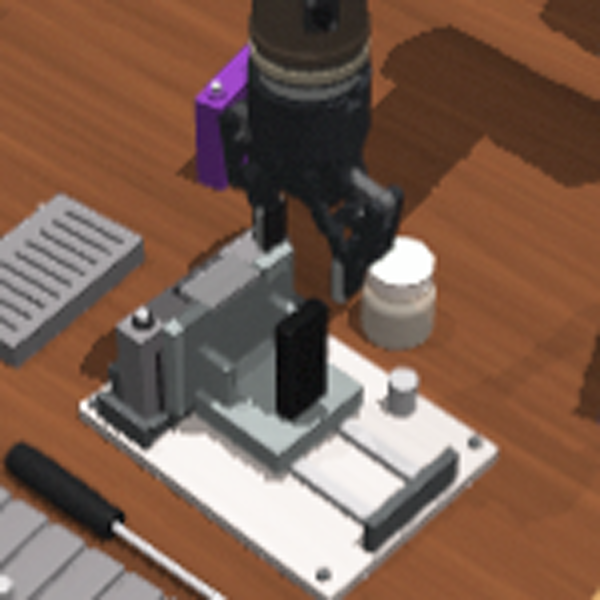

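The gripper is straddling the line of the bar (black bar at (300,360) in the crop, fingertips at about (270,230) and (345,290)). I'll descend and close.

move_arm(commands=[-0.003, -0.003, 0.04, 0, 0.7, -0.003, -0.003, 0.085, 0, 0.7, -0.003, -0.003, 0.085, 0, 0.7, -0.003, -0.003, 0.085, 0, 0.7, -0.003, -0.003, 0.085, 0, 0.7])

```text
time: 2.23
tcp_pos: [0.5992, 0.0082, 0.2847]
ee_rot: [[-0.999, 0.046, 0.003], [0.046, 0.999, -0.0], [-0.003, 0.0, -1.0]]
contact_force: [0.5, 0.5, 1.0]
grip_width: 0.0594
grasp_force: 0.0
```

```bash
python3 to.py 0.598 0.0065 0.28
```

```text
2.2333 [0.5992 0.0082 0.2847] yaw y-axis 87.35 tool z [ 3.2e-03 -1.0e-04 -1.0e+00] F [0.5 0.5 1. ] 0.059425440137977646 0.0
[ 0.0014 -0.0022  0.0059] spin 0.0008
```

move_arm(commands=[0, 0, 0, 0, 0, 0, 0, 0, 0, 0, 0, 0, 0, 0, 0, 0, 0, 0, 0, 0, 0, 0, 0, 0, 0, 0, 0, 0, 0, 0, 0, 0, 0, 0, 0], squeeze=30)

```text
time: 2.82
tcp_pos: [0.5991, 0.0075, 0.2841]
ee_rot: [[-0.999, 0.048, 0.003], [0.048, 0.999, 0.0], [-0.002, 0.0, -1.0]]
contact_force: [-1.7, 0.8, 5.8]
grip_width: 0.0153
grasp_force: 31.4
```

Grip width is 15 mm, so the bar is held. I'll slide along +y (tool +y).

move_arm(commands=[0, 0.0125, 0, 0, 0, 0, 0.025, 0, 0, 0, 0, 0.0375, 0, 0, 0, 0, 0.05, 0, 0, 0, 0, 0.0625, 0, 0, 0, 0, 0.075, 0, 0, 0, 0, 0.085, 0, 0, 0, 0, 0.085, 0, 0, 0])

```text
time: 3.48
tcp_pos: [0.6024, 0.076, 0.2842]
ee_rot: [[-0.999, 0.047, 0.003], [0.047, 0.999, 0.0], [-0.003, 0.0, -1.0]]
contact_force: [-0.9, 1.6, 6.0]
grip_width: 0.0155
grasp_force: 31.4
```

move_arm(commands=[0, 0.0025, 0, 0, 0, 0, 0.0025, 0, 0, 0, 0, 0.0025, 0, 0, 0])

```text
time: 3.73
tcp_pos: [0.6025, 0.0771, 0.2841]
ee_rot: [[-0.999, 0.048, 0.002], [0.048, 0.999, -0.0], [-0.002, -0.0, -1.0]]
contact_force: [-1.5, 0.4, 6.6]
grip_width: 0.0157
grasp_force: 31.5
```

move_arm(commands=[0, 0.0025, 0, 0, 0, 0, 0.0025, 0, 0, 0, 0, 0.0025, 0, 0, 0])

```text
time: 3.98
tcp_pos: [0.6026, 0.0788, 0.2842]
ee_rot: [[-0.999, 0.048, 0.002], [0.048, 0.999, -0.001], [-0.002, -0.001, -1.0]]
contact_force: [-1.4, -2.6, 6.0]
grip_width: 0.0157
grasp_force: 31.5
```

move_arm(commands=[0, 0.0025, 0, 0, 0, 0, 0.0025, 0, 0, 0, 0, 0.0025, 0, 0, 0])

```text
time: 4.23
tcp_pos: [0.6026, 0.0807, 0.2842]
ee_rot: [[-0.999, 0.048, 0.002], [0.048, 0.999, -0.001], [-0.002, -0.001, -1.0]]
contact_force: [-1.6, -2.3, 6.9]
grip_width: 0.0158
grasp_force: 31.5
```

move_arm(commands=[0, 0.0025, 0, 0, 0, 0, 0.0025, 0, 0, 0, 0, 0.0025, 0, 0, 0])

```text
time: 4.48
tcp_pos: [0.6027, 0.0826, 0.2842]
ee_rot: [[-0.999, 0.048, 0.002], [0.048, 0.999, -0.001], [-0.002, -0.001, -1.0]]
contact_force: [-0.9, -2.7, 6.1]
grip_width: 0.0154
grasp_force: 31.5
```

move_arm(commands=[0, 0.0025, 0, 0, 0, 0, 0.0025, 0, 0, 0, 0, 0.0025, 0, 0, 0])

```text
time: 4.73
tcp_pos: [0.6028, 0.0838, 0.2841]
ee_rot: [[-0.999, 0.047, 0.002], [0.047, 0.999, -0.003], [-0.002, -0.003, -1.0]]
contact_force: [-1.6, -5.3, 8.4]
grip_width: 0.0156
grasp_force: 31.6
```

move_arm(commands=[0, 0.0025, 0, 0, 0, 0, 0.0025, 0, 0, 0, 0, 0.0025, 0, 0, 0])

```text
time: 4.98
tcp_pos: [0.6029, 0.0844, 0.2841]
ee_rot: [[-0.999, 0.047, 0.001], [0.047, 0.999, -0.006], [-0.002, -0.006, -1.0]]
contact_force: [-2.6, -10.2, 6.6]
grip_width: 0.0152
grasp_force: 31.7
```

The force rises to 10 N at about 77 mm, so the carriage is at its stop. That also puts the bar where the model predicts (y≈0.083). Releasing and rising.

move_arm(commands=[0, -0.002, 0, 0, 0.7, 0, -0.002, 0, 0, 0.7, 0, -0.002, 0, 0, 0.7, 0, -0.002, 0, 0, 0.7, 0, -0.002, -0.04, 0, 0.7, 0, -0.002, -0.085, 0, 0.7, 0, -0.002, -0.085, 0, 0.7, 0, -0.002, -0.085, 0, 0.7])

```text
time: 5.65
tcp_pos: [0.6034, 0.0863, 0.3534]
ee_rot: [[-0.999, 0.047, 0.006], [0.047, 0.999, 0.001], [-0.006, 0.001, -1.0]]
contact_force: [-0.3, -0.4, 0.2]
grip_width: 0.0597
grasp_force: 0.0
```

```bash
python3 to.py 0.594 -0.087 0.35
```

```text
5.65 [0.6034 0.0863 0.3534] yaw y-axis 87.31 tool z [ 6.5e-03  7.0e-04 -1.0e+00] F [-0.3 -0.4  0.2] 0.05970438744315024 0.0
[ 0.0015 -0.2169  0.004 ] spin 0.0003
```

move_arm(commands=[0.0015, -0.05, 0.004, 0, 0.7, 0.0015, -0.1, 0.004, 0, 0.7, 0.0015, -0.15, 0.004, 0, 0.7, 0.0015, -0.2, 0.004, 0, 0.7, 0.0015, -0.217, 0.004, 0, 0.7, 0.0015, -0.217, 0.004, 0, 0.7, 0.0015, -0.217, 0.004, 0, 0.7, 0.0015, -0.217, 0.004, 0, 0.7])

```text
time: 6.32
tcp_pos: [0.5924, -0.0865, 0.346]
ee_rot: [[-0.999, 0.047, -0.002], [0.047, 0.999, 0.001], [0.002, 0.001, -1.0]]
contact_force: [-0.3, -0.2, -0.2]
grip_width: 0.0596
grasp_force: 0.0
```

```bash
python3 to.py 0.594 -0.087 0.243; python3 - <<'E'
from plant import optics
import cv2,numpy as np
a=optics.get_image("scene")[170:300,210:350];b=optics.get_image("top")[150:250,210:350]
f=lambda i:cv2.resize(i,(400,int(i.shape[0]*400/140)),interpolation=cv2.INTER_CUBIC)
a,b=f(a),f(b);h=max(len(a),len(b));p=lambda i:np.pad(i,((0,h-len(i)),(0,0),(0,0)))
cv2.imwrite("pics/s2.png",np.hstack([p(a),p(b)]))
E
```

```text
6.3167 [ 0.5924 -0.0865  0.346 ] yaw y-axis 87.3 tool z [-0.0019  0.0014 -1.    ] F [-0.3 -0.2 -0.2] 0.05960878510991544 0.0
[-0.0023 -0.0007  0.1288] spin 0.0002
```

View pics/s2.png

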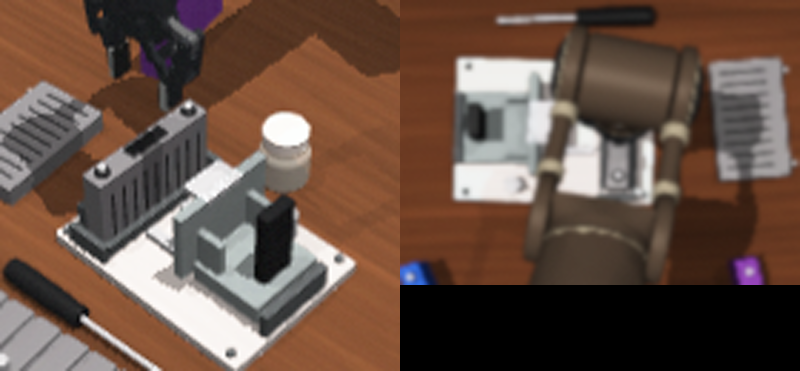

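The carriage is against its end stop, and the module is seated with its top clear (left crop, (145,150)). I'll descend on it.

move_arm(commands=[-0.002, -0.001, 0.04, 0, 0.7, -0.002, -0.001, 0.08, 0, 0.7, -0.002, -0.001, 0.11, 0, 0.7, -0.002, -0.001, 0.128, 0, 0.7, -0.002, -0.001, 0.128, 0, 0.7, -0.002, -0.001, 0.128, 0, 0.7])

```text
time: 6.92
tcp_pos: [0.5939, -0.0872, 0.2437]
ee_rot: [[-0.999, 0.046, -0.002], [0.046, 0.999, 0.001], [0.002, 0.001, -1.0]]
contact_force: [0.4, -0.6, 0.6]
grip_width: 0.0599
grasp_force: 0.0
```

move_arm(commands=[0, 0, 0, 0, 0.2, 0, 0, 0, 0, 0, 0, 0, 0, 0, 0, 0, 0, 0, 0, 0, 0, 0, 0, 0, 0, 0, 0, 0, 0, 0, 0, 0, 0, 0, 0], squeeze=60)

```text
time: 7.5
tcp_pos: [0.5953, -0.0883, 0.2468]
ee_rot: [[-0.999, 0.048, 0.004], [0.048, 0.999, 0.0], [-0.004, 0.001, -1.0]]
contact_force: [0.8, 1.7, 6.2]
grip_width: 0.0251
grasp_force: 59.5
```

Gripped at 25 mm. Now lifting 13 cm straight up.

move_arm(commands=[0, 0, -0.006, 0, 0, 0, 0, -0.015, 0, 0, 0, 0, -0.026, 0, 0, 0, 0, -0.038, 0, 0, 0, 0, -0.05, 0, 0, 0, 0, -0.062, 0, 0, 0, 0, -0.072, 0, 0, 0, 0, -0.08, 0, 0])

```text
time: 8.17
tcp_pos: [0.5943, -0.0886, 0.3102]
ee_rot: [[-0.999, 0.048, 0.001], [0.048, 0.999, -0.0], [-0.001, -0.0, -1.0]]
contact_force: [-0.3, -0.3, -6.4]
grip_width: 0.0251
grasp_force: 59.8
```

```bash
python3 to.py 0.594 -0.087 0.377
```

```text
8.1667 [ 0.5943 -0.0886  0.3102] yaw y-axis 87.27 tool z [ 1.e-03 -3.e-04 -1.e+00] F [-0.3 -0.3 -6.4] 0.02508085293856265 59.763654470443726
[ 0.0004  0.002  -0.0836] spin -0.0001
```

move_arm(commands=[0, 0, -0.012, 0, 0, 0, 0, -0.024, 0, 0, 0, 0, -0.036, 0, 0, 0, 0, -0.048, 0, 0, 0, 0, -0.06, 0, 0, 0, 0, -0.07, 0, 0, 0, 0, -0.077, 0, 0, 0, 0, -0.082, 0, 0])

```text
time: 8.83
tcp_pos: [0.5944, -0.0886, 0.3754]
ee_rot: [[-0.999, 0.048, 0.001], [0.048, 0.999, -0.0], [-0.001, -0.0, -1.0]]
contact_force: [0.5, 0.3, -7.2]
grip_width: 0.0252
grasp_force: 59.8
```

move_arm(commands=[0, 0, 0, 0, 0, 0, 0, 0, 0, 0, 0, 0, 0, 0, 0, 0, 0, 0, 0, 0, 0, 0, 0, 0, 0, 0, 0, 0, 0, 0, 0, 0, 0, 0, 0, 0, 0, 0, 0, 0])

```text
time: 9.5
tcp_pos: [0.5942, -0.0885, 0.3741]
ee_rot: [[-0.999, 0.048, -0.0], [0.048, 0.999, 0.0], [0.0, 0.0, -1.0]]
contact_force: [-0.1, -0.5, -7.1]
grip_width: 0.0255
grasp_force: 59.9
```

```bash
python3 to.py; python3 - <<'E'
from plant import optics
import cv2
a=optics.get_image("scene")[130:300,200:360];cv2.imwrite("pics/s3.png",cv2.resize(a,None,fx=3.5,fy=3.5,interpolation=cv2.INTER_CUBIC))
E
```

```text
9.5 [ 0.5942 -0.0885  0.3741] yaw y-axis 87.27 tool z [-3.e-04  0.e+00 -1.e+00] F [-0.1 -0.5 -7.1] 0.025467372847177285 59.85115170478821
```

View pics/s3.png

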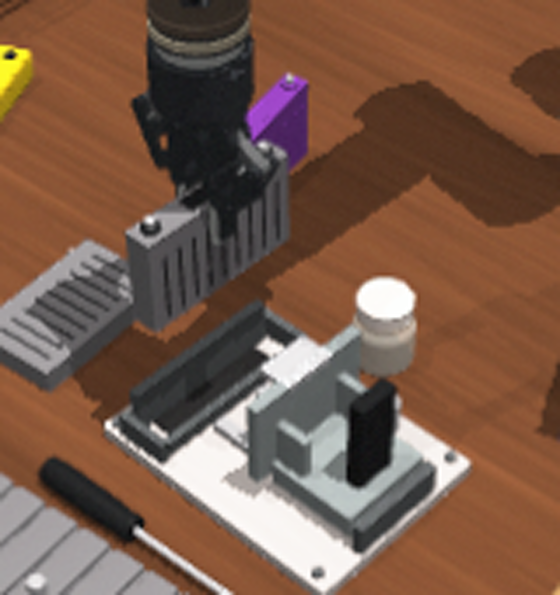

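The module hangs over the empty seat (studs at crop (150,225) and (267,148)) and the carriage is still at its stop. I'll check height and level from the studs, giving each stud its known x–y.

```bash
python3 - <<'E'
from h import *
for P,o in[((.653,-.0898),(150,225)),((.5334,-.0843),(267,148))]:
    px=np.array(o)/3.5+[200,130]; r=least_squares(lambda z:(proj("scene",[*P,z[0]])[0]-px),[.24]);print(r.x,r.fun)
E
```

```text
[0.24118637] [-0.22322103  0.0166354 ]
[0.243836] [-1.42662399  0.01688427]
```

Both studs have risen about 126 mm and the tilt is about 1°, so I'm handing the job in.

```bash
python3 -c "
from plant import close_job
print(close_job())"
```

```text
the job is handed in; nothing more can be done
None
```

The carriage is at its stop, and the gripper is holding the module level and steady about 12.5 cm above its seat; I handed the job in at about 9.6 s, and it returned no verdict.

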